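Close the vial dock and fit the key to its clamp nut

TASK

The vial tray is loaded: slide it fully home into the dock. Then try the nut keys from the mat on the clamp nut on top of the dock's bridge, standing any that do not fit back upright on the mat, and push the one that fits fully down onto the nut. Finish while holding that key, seated on the nut, in the gripper, with the other two keys upright on the mat, and leave the other bench things where they are.

Things in the scene. Friction and masses are not known exactly. Their poses are not given: they have to be found in the camera images.
- tray (a joint): How far the vial tray stands out of the dock (m): 0 is fully home against its stop, 0.08 fully out; it slides out towards the robot (-x of the world) and is pushed home towards +x; about 2 N of friction.
- tray_front (a point): Middle of the vial tray's upright aluminium front plate, on its outer face that looks to -x, 45 mm above the bench. The plate is 120 mm wide (y) and reaches from 16 to 65 mm above the bench. Push it here, towards +x.
- nut (a point): Centre of the top of the clamp nut, 112 mm above the bench; z up. A fixed steel hexagon with chamfered top edges, 22 mm tall, two of its flats always normal to the world's y. It is 13, 21 or 29 mm across flats (fits the small, middle or large key with 0.75 mm play a side); which one is mounted changes from start to start. The other two lie spare on a grey rest at the back of the bench.
- dock: Fixed vial dock, 160 (x) by 170 mm, axes along the world's, origin under the nut, at bench level. Its grey bridge, 70 mm wide in x, has its top at 90 mm. A round collar 16 mm tall, 24, 34 or 43 mm inside, rings the nut. The right key goes 22 mm down to the bridge's top; one too small stops on the nut's top, one too large on the collar's rim, 6 mm lower.
- mat: Fixed pale grey-blue rubber mat on the bench, 140 (x) by 280 (y) by 3 mm, that the keys stand on, 85 mm apart in y, in any order; origin at the centre of its underside; axes along the world's.
- key_a_grip (a point): Small nut key, mouth down on the mat: steel hexagonal tube 21.3 mm over corners, 40 tall, hexagonal mouth 14.5 across flats, 28 deep; above it a black grip wing 14 thick (y), 40 wide (x), 50 tall. 0.14 kg +-30 %. This point: on the axis, 66 mm above the mouth, in the wing. z up the axis; two flats of the mouth are parallel to the wing's broad faces.
- key_b_grip (a point): Middle nut key, mouth down on the mat: steel hexagonal tube 30.6 mm over corners, 40 tall, hexagonal mouth 22.5 across flats, 28 deep; above it a black grip wing 14 thick (y), 40 wide (x), 50 tall. 0.14 kg +-30 %. This point: on the axis, 66 mm above the mouth, in the wing. z up the axis; two flats of the mouth are parallel to the wing's broad faces.
- key_c_grip (a point): Large nut key, mouth down on the mat: steel hexagonal tube 39.8 mm over corners, 40 tall, hexagonal mouth 30.5 across flats, 28 deep; above it a black grip wing 14 thick (y), 40 wide (x), 50 tall. 0.14 kg +-30 %. This point: on the axis, 66 mm above the mouth, in the wing. z up the axis; two flats of the mouth are parallel to the wing's broad faces.
- vial: Small amber vial, 24 mm across, 52 mm tall, between the mat and the dock: leave alone. Origin at the centre of its underside.
- beaker: Empty glass beaker, 70 mm across, 85 mm tall: leave alone. Origin at the centre of its underside.
- dish: Shallow white ceramic dish, 84 mm across, 14 mm tall, behind the mat: leave alone. Origin at the centre of its underside.
- jar: Small white jar, 40 mm across, 50 mm tall, in front of the mat and the dock: leave alone. Origin at the centre of its underside.
- reagent: White plastic bottle, 70 mm across, 130 mm tall: leave alone. Origin at the centre of its underside.
Not all that is in view belongs to the job. What is shaped like the part that bears key_a_grip but orange or red is not meant.

How it is judged:
By the outcome, as a careful person would: the job done as asked, in the order asked, and still so for the second after the job is handed in, while the arm keeps its last pose, push and grip.
It also fails if it takes over 72 s, if anything falls off the work surface, if the arm or the gripper's body presses on something with over 40 N, if the wrist force passes 120 N, or if a joint passes its speed limit or range.

ROBOT

A 7-joint arm with a two-finger parallel gripper is mounted at the origin on the work surface. World frame = base frame: x ahead of the robot, y to its left, z up, the work surface at z = 0. Lengths are in m, angles in rad, forces in N, time in s.
With the tool pointing down it reaches from about 0.4 to 0.85 m from the base axis. Payload 4.5 kg.
Tool frame: the origin (TCP) lies on the centre line of the jaws, within the pads' length; the fingertips stand r.tcp_to_tips ahead of it and the grasp point (between the pads) lies 11 mm behind it (r.tcp_to_tips is the distance from the TCP to the fingertips, in m); y points along the fingers, x is the direction in which the jaws open and shut, and the axes are right-handed (so a half turn about y gives the same grasp; the last joint's range is limited). The gripper opens to 88 mm and grips with 3 to 60 N. Pads are 18 mm wide; open, the fingers measure 123 mm over their backs; the gripper's body (75 mm by 187 mm) begins 45 mm behind the grasp point.
Start: joints at [1.365, 0.689, -0.195, 1.565, 0.157, 0.902, -0.215], TCP at [0.148, -0.607, 0.247] pointing down, gripper open.
Joint ranges: [-3.01, 3.01], [-0.46, 2.08], [-1.47, 1.51], [0.13, 2.56], [-1, 4.14], [0.04, 2.09], [-2.66, 2.66]. Speed limits (rad/s): [2.57, 2.57, 3.14, 3.14, 3.14, 3.14, 3.14].

INTERFACE

Orientations are given as a unit quaternion [x, y, z, w].
In Python, from plant import r gives the robot as it stands. The module is installed in compiled form; this text tells all that it offers.
- The arm moves only by the shell command python3 -m inch 'ROWS' [OPENING] [FORCE]. ROWS is text: rows parted by semicolons, each of 4 numbers parted by spaces: the shift along the tool's x, y, z in mm, then the turn about the tool's y in degrees. In form: x y z spin; .... A call has 1 to 10 rows; each row is the pose to reach, as a shift and turn from the pose commanded when the call began, along the tool's axes at that moment; what a row does not reach only later rows make up. A row lasts 1/10 s, in which the tool goes at most 50 mm and 8.59 degrees, less where a joint would pass 70% of its speed; a pose out of reach is approached as far as the arm can. A call with a gripper value outside its range is refused whole. OPENING is the gripper command: -1 is shut, 1 is fully open, values between are in proportion, set as the call begins (- or left out, the last holds). The fingers move at their own pace and stop on an object; FORCE is the grip in N (left out, the last holds). Time passes only in rows, so rows that repeat a pose let the fingers close. It gives the time, the measured TCP pose, the force and the opening at its end, in the units of the state.
- r.get_state(): the state, without advancing time (a new reading comes with each control period).
- r.snapshot(name): name is "scene" or "top" or "wrist"; returns a dict with "frame" (420x560x3 uint8, red, green, blue), "intrinsics" (3x3 intrinsics, pixels), "R" (3x3) and "t" (3): a world point X has camera coordinates R X + t. Camera axes: x right, y down, z forward; pixel columns grow to the right and rows downward; lengths in m; the calibration is good to about 2 mm. A picture is of the moment at which its call begins. There is no depth.
- r.finish_job(): hands the job in, once; it reports no verdict.
Trained networks look in the newest picture that a camera, given by its name, has taken for a name from the list of things; names that differ only in an ending like _2 or _b are one class to them, and where a whole thing is asked for, a point or a joint stands for the part that bears it (a point fixed in the world has none). Each returns a list of dicts, best first, with "p" (0 to 1); they miss things now and then, are a little off and sometimes report something else, mostly with a low value. They report only what shows in the picture. A call takes as long as a camera call. They do not tell look-alikes from the thing itself.
- r.trace(camera, name): "region" (420x560 bool, what is visible of it) and "centre" ([row, column] in pixels, amid what is visible of it).
- r.tip_of(camera, name): "centre" ([row, column] in pixels: a listed point, or the origin of a listed thing).
The state is a dict: "clock": time; "q": joint angles; "qd": joint speeds; "joint_torque": joint torques, N m; "tool_pos": TCP position; "eef_rot": TCP orientation; "contact_force": force on the tool from outside, world axes, zero at the start; "moment": the same for the moment, N m; "opening": opening from 0.0 (shut) to 1.0 (fully open).
Only numpy, scipy, OpenCV 4.12 (cv2) and the standard library are available. Lean on these libraries where they do the work, as an engineer would, in place of code of your own. Each camera call takes 0.05 s, during which the arm holds its last target.

## Working session

There is one attempt and no reset: what is moved stays moved. The work goes in short steps, Python scripts to look and compute and a shell command to move; the robot and the scene stay as the last step left them, time stands still between calls to the robot, and variables do not carry over. Pictures are saved under pics/ and viewed, and the job is handed in when it is done.

```bash
ls; mkdir -p pics
python3 - <<'E'
from plant import r
import cv2,numpy as np
s=r.get_state(); print({k:np.round(v,3) for k,v in s.items()}, r.tcp_to_tips)
for n in ["scene","top","wrist"]:
    f=r.snapshot(n); cv2.imwrite(f"pics/{n}0.png",f["frame"][:,:,::-1]); print(n,np.round(f["intrinsics"],1).tolist(),np.round(f["R"],3).tolist(),np.round(f["t"],3))
E
```

```text
pics
{'clock': np.float64(0.0), 'q': array([ 1.365,  0.69 , -0.194,  1.566,  0.157,  0.903, -0.215]), 'qd': array([-0.001, -0.001,  0.001,  0.001, -0.002,  0.001,  0.   ]), 'joint_torque': array([-0.0000e+00, -5.2756e+01, -1.2670e+00, -1.5343e+01, -5.3000e-02,
        7.0000e-03,  0.0000e+00]), 'tool_pos': array([ 0.148, -0.607,  0.246]), 'eef_rot': array([-0.556,  0.437, -0.436,  0.557]), 'contact_force': array([ 0.491, -0.36 ,  0.55 ]), 'moment': array([-0.002, -0.022,  0.004]), 'opening': np.float64(1.001)} 0.008
scene [[405.2, 0.0, 282.3], [0.0, 405.2, 210.6], [0.0, 0.0, 1.0]] [[0.728, 0.685, 0.019], [0.422, -0.426, -0.8], [-0.54, 0.59, -0.6]] [-0.381 -0.154  1.477]
top [[384.9, 0.0, 276.1], [0.0, 384.9, 204.2], [0.0, 0.0, 1.0]] [[-0.026, -0.999, -0.035], [-0.994, 0.029, -0.101], [0.101, 0.032, -0.994]] [0.024 0.551 1.107]
wrist [[330.5, 0.0, 276.4], [0.0, 330.5, 211.5], [0.0, 0.0, 1.0]] [[0.237, -0.972, -0.002], [-0.927, -0.226, 0.299], [-0.291, -0.069, -0.954]] [-0.623 -0.041  0.39 ]
```

View pics/scene0.png

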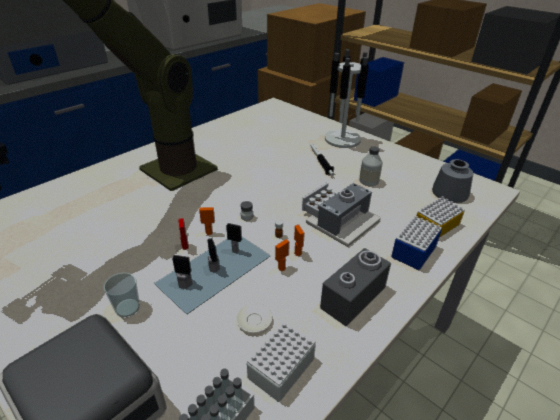

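View pics/top0.png

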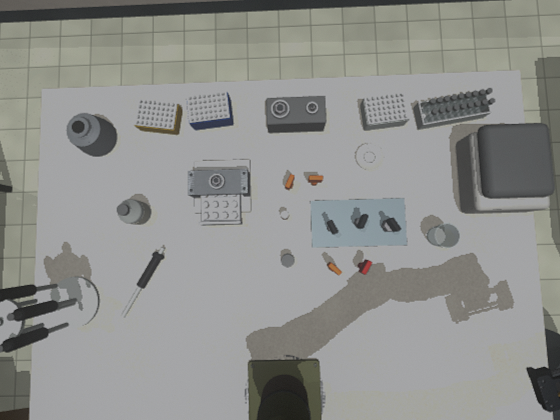

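View pics/wrist0.png

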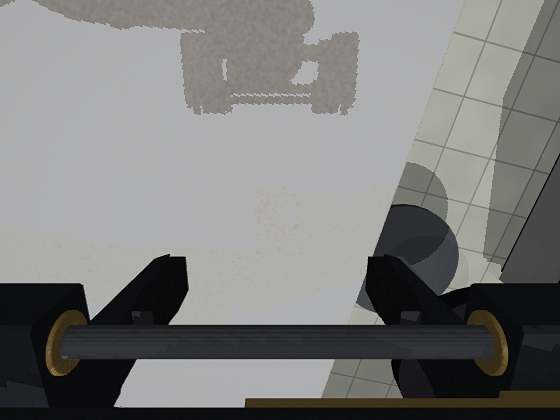

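```bash
cat > h.py <<'E'
from plant import r
import cv2,numpy as np
from scipy.spatial.transform import Rotation as Ro
def snap(n): return r.snapshot(n)
def proj(f,X):
    c=f["R"]@np.asarray(X)+f["t"]; p=f["intrinsics"]@c; return p[:2]/p[2]
def onplane(f,rc,z):
    d=np.linalg.solve(f["intrinsics"],[rc[1],rc[0],1.]); d=f["R"].T@d; o=-f["R"].T@f["t"]
    return o+d*(z-o[2])/d[2]
def tri(fs,rcs):
    P=[f["intrinsics"]@np.c_[f["R"],f["t"]] for f in fs]
    X=cv2.triangulatePoints(P[0],P[1],np.array(rcs[0])[::-1].astype(float),np.array(rcs[1])[::-1].astype(float)).ravel(); return X[:3]/X[3]
def crop(f,c,half,name,s=4):
    r0,c0=int(c[0]),int(c[1]); h,w=half
    im=f["frame"][max(0,r0-h):r0+h,max(0,c0-w):c0+w,::-1]; cv2.imwrite(name,cv2.resize(im,None,fx=s,fy=s,interpolation=cv2.INTER_CUBIC))
def st():
    s=r.get_state(); R=Ro.from_quat(s["eef_rot"]).as_matrix()
    print("t",round(float(s["clock"]),2),"tcp",np.round(s["tool_pos"]*1000,1),"F",np.round(s["contact_force"],1),"M",np.round(s["moment"],2),"op",round(float(s["opening"]),3)); print("x",np.round(R[:,0],3),"y",np.round(R[:,1],3),"z",np.round(R[:,2],3)); return s,R
E
python3 - <<'E'
from h import *
st()
F={n:snap(n) for n in["scene","top"]}
H={"tray_front":.045,"nut":.112,"dock":0,"mat":0,"key_a_grip":.069,"key_b_grip":.069,"key_c_grip":.069,"vial":0,"beaker":0,"dish":0,"jar":0,"reagent":0}
for k,z in H.items():
    for n in F:
        for d in r.tip_of(n,k)[:5]: print(k,n,round(d["p"],2),np.round(d["centre"],1),np.round(onplane(F[n],d["centre"],z)*1000,0)[:2])
crop(F["top"],(185,220),(50,60),"pics/tdock.png",6)
crop(F["top"],(225,345),(60,75),"pics/tmat.png",5)
crop(F["scene"],(240,225),(70,90),"pics/smat.png",4)
crop(F["scene"],(210,340),(60,70),"pics/sdock.png",5)
E
```

```text
t 0.15 tcp [ 148.3 -606.7  246.1] F [-0.5  0.2  0.6] M [0.02 0.03 0.06] op 0.998
x [ 0.238 -0.971 -0.001] y [-0.     0.001 -1.   ] z [ 0.971  0.238 -0.   ]
tray_front scene 0.72 [193.9 311.2] [492. 165.]
tray_front top 0.86 [224.  221.1] [497. 169.]
nut scene 0.89 [190.8 346.1] [614. 172.]
nut scene 0.27 [234.  277.3] [ 606. -109.]
nut top 0.64 [180.7 218. ] [613. 165.]
nut top 0.4 [260.4 284.2] [390. -12.]
nut top 0.35 [217.  358.7] [ 501. -216.]
dock scene 0.55 [220.4 344.9] [618. 180.]
dock scene 0.38 [264.  179.1] [ 414. -287.]
dock top 0.94 [184.2 225.2] [620. 163.]
mat scene 0.86 [269.5 215.4] [ 499. -232.]
mat top 0.93 [221.9 356.6] [ 494. -230.]
key_a_grip scene 0.71 [216.  205.2] [ 372. -158.]
key_a_grip scene 0.62 [233.2 234.4] [ 487. -150.]
key_a_grip scene 0.54 [250.9 284.5] [ 630. -107.]
key_a_grip scene 0.51 [235.5 301.2] [621. -32.]
key_a_grip scene 0.5 [228.6 179.6] [ 367. -241.]
key_a_grip top 0.67 [226.5 334. ] [ 479. -154.]
key_a_grip top 0.67 [265.3 361.7] [ 370. -226.]
key_a_grip top 0.51 [181.4 289.6] [611. -33.]
key_a_grip top 0.5 [267.6 332.4] [ 365. -145.]
ke
[... 180 characters left out ...]
[ 482. -315.]
key_c_grip top 0.46 [226.3 390.3] [ 476. -311.]
key_c_grip top 0.34 [209.4 283. ] [532. -12.]
vial scene 0.61 [235.6 278.1] [522. -16.]
vial top 0.43 [212.4 282.7] [529. -10.]
beaker scene 0.98 [306.4 129.7] [ 449. -453.]
beaker top 0.82 [236.3 431.3] [ 445. -447.]
beaker top 0.6 [187.5 224.9] [610. 164.]
beaker top 0.2 [223.4 218.9] [501. 184.]
dish scene 0.83 [319.4 258.3] [ 697. -266.]
dish scene 0.56 [217.5 246.6] [393. -22.]
dish top 0.7 [157.7 369. ] [ 688. -276.]
jar scene 0.55 [251.6 211.3] [ 437. -196.]
jar scene 0.5 [215.5 248. ] [388. -13.]
jar top 0.28 [225.8 392.2] [ 479. -334.]
reagent scene 0.67 [182.  365.4] [540. 409.]
reagent top 0.66 [211.5 140.6] [544. 424.]
```

View pics/tdock.png

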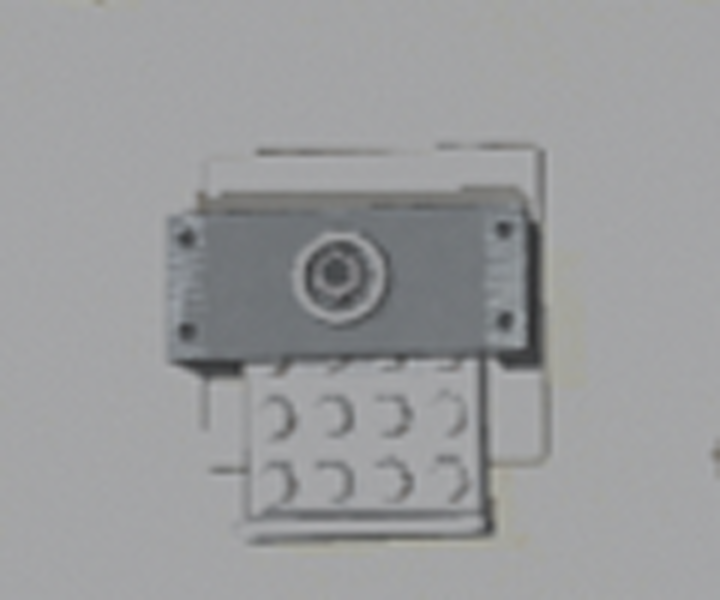

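View pics/tmat.png

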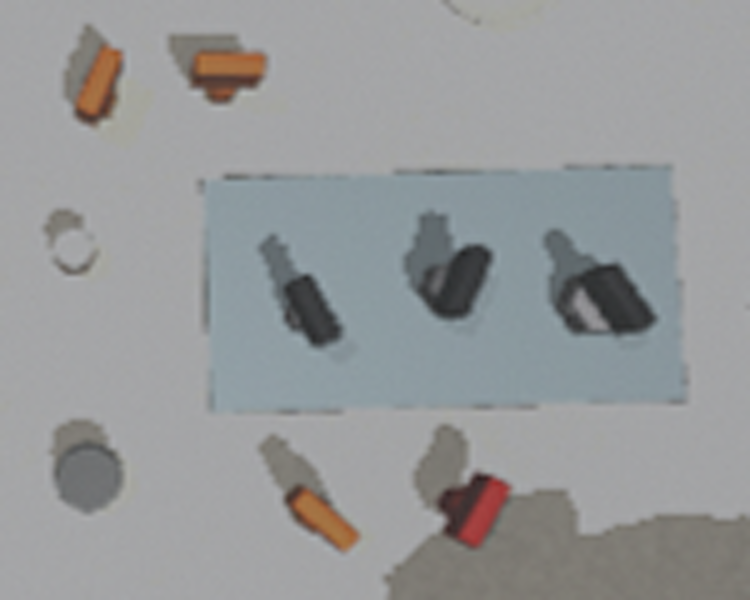

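View pics/smat.png

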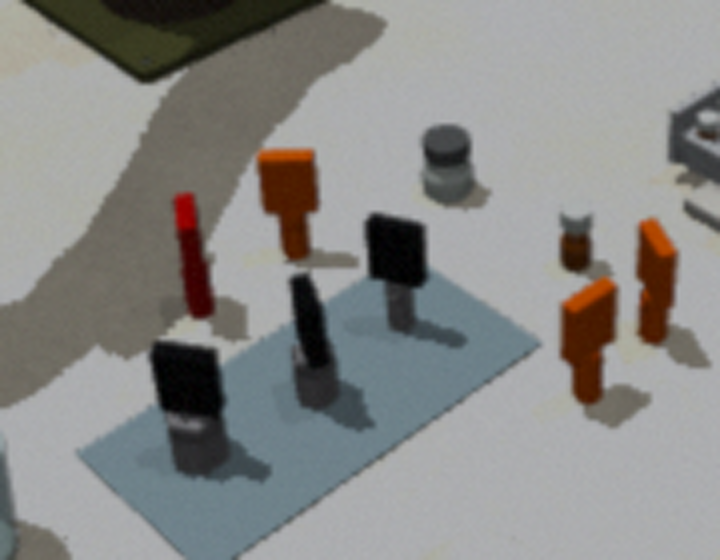

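View pics/sdock.png

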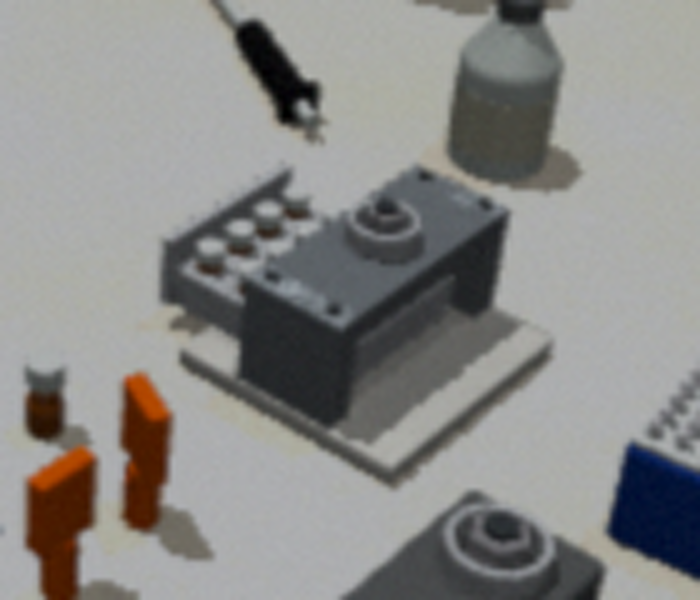

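```bash
cat >> h.py <<'E'
def go(X,yaw=None):
    """world target (mm), yaw of tool x deg -> row"""
    s=r.get_state(); R=Ro.from_quat(s["eef_rot"]).as_matrix(); d=R.T@(np.array(X)-s["tool_pos"]*1000)
    cur=np.degrees(np.arctan2(R[1,0],R[0,0])); sp=0 if yaw is None else -((yaw-cur+180)%360-180)
    print("row",np.round(d,1),"spin",round(sp,1),"curyaw",round(cur,2))
E
python3 -m inch '-40 0 72 5; -80 0 144 10; -120 0 216 13.8; -160 0 288 13.8; -200 0 360 13.8; -219 0 395 13.8; -219 0 395 13.8; -219 0 395 13.8; -219 0 395 13.8; -219 0 395 13.8' -1
python3 -c "
from h import *
st();go([430,166,246],-90)"
```

```text
clock: 2.45
tool_pos: [0.4871, -0.2927, 0.2469]
eef_rot: [-0.501, 0.497, -0.497, 0.506]
contact_force: [-0.3, 0.6, -0.2]
opening: 0.12
t 2.45 tcp [ 487.1 -292.7  246.9] F [-0.3  0.6 -0.2] M [ 0.02 -0.07 -0.02] op 0.12
x [ 0.012 -1.    -0.004] y [ 0.006  0.004 -1.   ] z [1.    0.012 0.006]
row [-459.3    2.6  -51.5] spin 0.7 curyaw -89.3
```

```bash
python3 -m inch '-45 0 -5 0.7; -90 0 -10 0.7; -135 0 -15 0.7; -180 0 -20 0.7; -230 0 -25 0.7; -280 0 -30 0.7; -330 0 -36 0.7; -380 0 -42 0.7; -425 0 -47 0.7; -460 3 -52 0.7' 
python3 -m inch '0 0 0 0; 0 0 0 0'
python3 -c "
from h import *
st();go([430,166,48],-90)
f=snap('wrist');cv2.imwrite('pics/w1.png',f['frame'][:,:,::-1])
for d in r.tip_of('wrist','nut')[:2]: print(d['p'],onplane(f,d['centre'],.112)*1000)
for d in r.tip_of('wrist','tray_front')[:2]: print(d['p'],onplane(f,d['centre'],.045)*1000)
"
```

```text
clock: 3.45
tool_pos: [0.4285, 0.1625, 0.2442]
eef_rot: [0.497, -0.503, 0.503, -0.498]
contact_force: [1.7, -0.1, -1.1]
opening: 0.007
clock: 3.65
tool_pos: [0.4285, 0.1596, 0.2437]
eef_rot: [0.497, -0.503, 0.503, -0.497]
contact_force: [0.3, 0.4, 0.1]
opening: 0.002
t 3.65 tcp [428.5 159.6 243.7] F [0.3 0.4 0.1] M [-0.   -0.02 -0.03] op 0.002
x [-0.011 -1.     0.   ] y [-0. -0. -1.] z [ 1.    -0.011 -0.   ]
row [ -6.5 195.7   1.5] spin -0.7 curyaw -90.66
0.7 [499.19448143 169.07551128  45.        ]
```

View pics/w1.png

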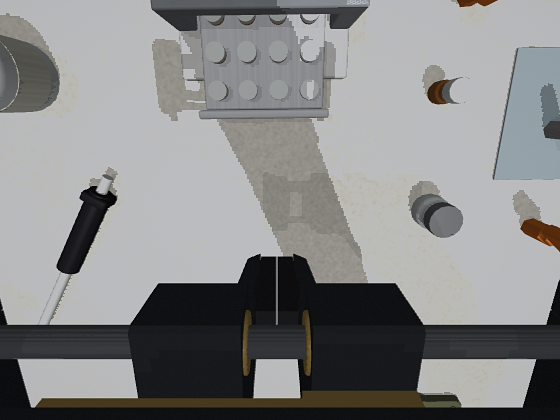

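```bash
python3 -m inch '-6 40 1 -0.7; -7 80 1 -0.7; -7 120 1 -0.7; -7 155 1 -0.7; -7 180 1 -0.7; -7 195 1 -0.7; -7 196 1 -0.7; -7 196 1 -0.7' 
python3 -c "
from h import *
st();f=snap('wrist'); print((-f['R'].T@f['t']-r.get_state()['tool_pos'])*1000);f=snap('scene');crop(f,(200,330),(70,80),'pics/s2.png',5)"
```

```text
clock: 4.6
tool_pos: [0.4301, 0.1653, 0.0479]
eef_rot: [0.499, -0.501, 0.501, -0.499]
contact_force: [0.5, -0.7, 0.3]
opening: 0.007
t 4.6 tcp [430.1 165.3  47.9] F [ 0.5 -0.7  0.3] M [ 0.    0.01 -0.02] op 0.007
x [-0.003 -1.     0.001] y [-0.    -0.001 -1.   ] z [ 1.    -0.003 -0.   ]
[ 76.96596853  -0.35565148 136.27167914]
```

View pics/s2.png

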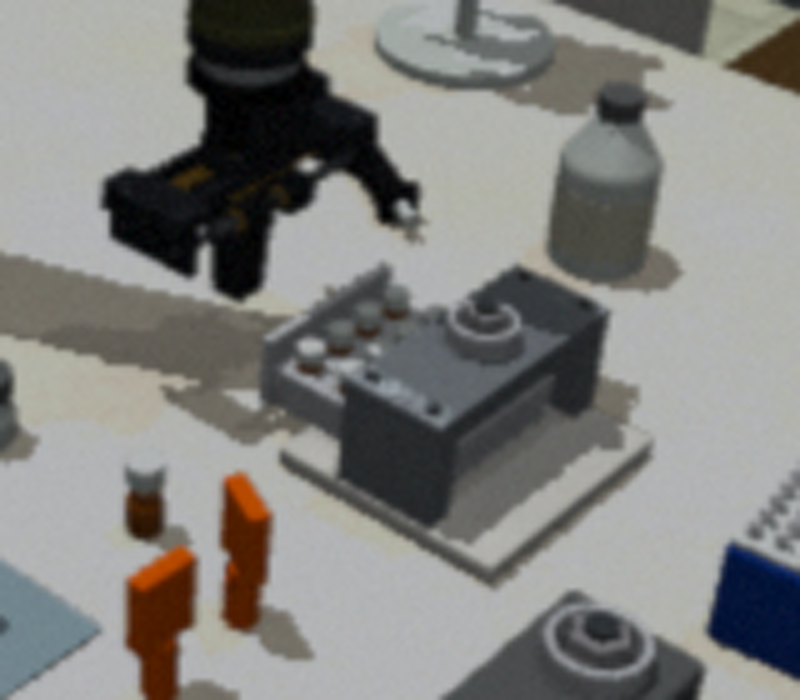

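```bash
python3 -m inch '0 0 15 0; 0 0 30 0; 0 0 40 0; 0 0 50 0; 0 0 58 0; 0 0 64 0; 0 0 70 0; 0 0 76 0; 0 0 82 0; 0 0 82 0'; python3 -m inch '0 0 5 0; 0 0 10 0; 0 0 15 0;0 0 20 0; 0 0 25 0; 0 0 25 0'
python3 -c "
from h import *
st()"
```

```text
clock: 5.7
tool_pos: [0.5131, 0.1663, 0.0477]
eef_rot: [0.499, -0.5, 0.501, -0.5]
contact_force: [-0.3, -0.6, -0.2]
opening: 0.002
clock: 6.3
tool_pos: [0.5316, 0.1662, 0.0473]
eef_rot: [0.503, -0.502, 0.498, -0.497]
contact_force: [-12.1, 1.0, 7.8]
opening: 0.009
t 6.3 tcp [531.6 166.2  47.3] F [-12.1   1.    7.8] M [ 0.14  2.17 -0.02] op 0.009
x [ 0.    -1.     0.002] y [-0.011 -0.002 -1.   ] z [ 1.     0.    -0.011]
```

```bash
python3 -c "
from h import *
f=snap('scene');crop(f,(200,330),(70,80),'pics/s3.png',5)
f=snap('wrist');cv2.imwrite('pics/w3.png',f['frame'][:,:,::-1])
f=snap('top');crop(f,(185,220),(50,60),'pics/t3.png',6)"
```

```text
(no output)
```

View pics/s3.png

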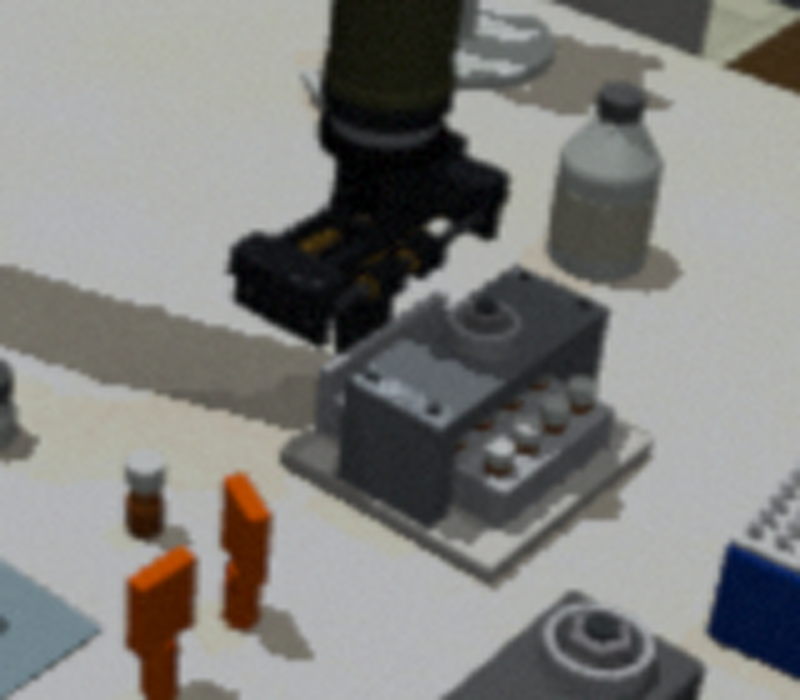

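View pics/w3.png

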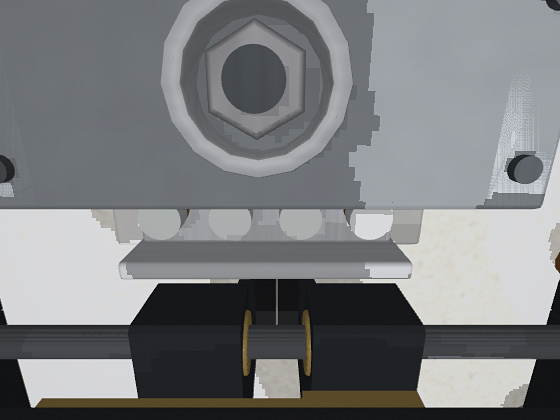

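View pics/t3.png

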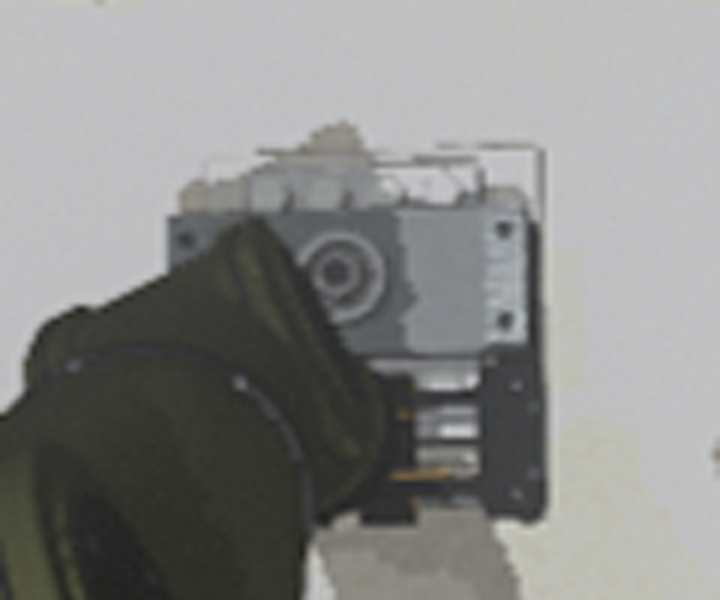

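```bash
python3 -m inch '0 0 5 0; 0 0 10 0; 0 0 10 0; 0 0 10 0'
python3 -c "
from h import *
st();f=snap('wrist');cv2.imwrite('pics/w4.png',f['frame'][:,:,::-1])
for p,z in [((80,206),.112),((80,305),.112),((70,163),.106),((70,352),.106),((20,255),.112),((138,255),.112),((206,50),.09),((206,500),.09)]: print(np.round(onplane(f,p,z)*1000,1))
for n,z in (('nut',.112),('tray_front',.045)):
  for d in r.tip_of('wrist',n)[:2]: print(n,d['p'],onplane(f,d['centre'],z)*1000)
"
```

```text
clock: 6.85
tool_pos: [0.5315, 0.1661, 0.0469]
eef_rot: [0.509, -0.505, 0.493, -0.492]
contact_force: [-29.3, 2.2, 21.6]
opening: 0.002
t 6.85 tcp [531.5 166.1  46.9] F [-29.3   2.2  21.6] M [ 0.29  5.47 -0.03] op 0.002
x [ 0.003 -1.     0.005] y [-0.029 -0.005 -1.   ] z [ 1.     0.003 -0.029]
[615.8 180.6 112. ]
[615.9 161.3 112. ]
[618.  190.6 106. ]
[618.1 151.  106. ]
[626.2 170.8 112. ]
[604.7 171.3 112. ]
[582.8 232.3  90. ]
[582.8 101.5  90. ]
tray_front 0.94 [543.18004766 171.69798912  45.        ]
```

View pics/w4.png

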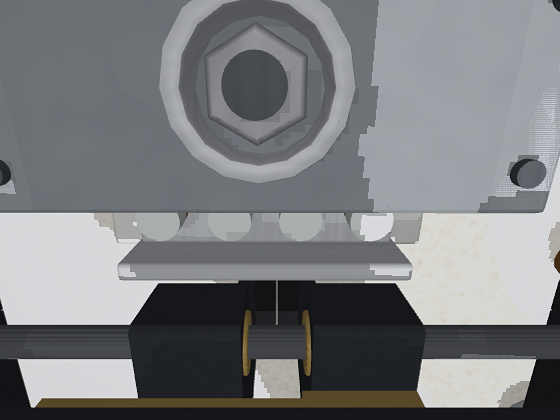

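```bash
python3 -m inch '0 0 -10 0; 0 0 -20 0; 0 0 -35 0; 0 0 -50 0; 0 -40 -50 0; 0 -90 -50 0; 0 -140 -50 0; 0 -190 -50 0; 0 -195 -50 0; 0 -195 -50 0' 
python3 -c "
from h import *
st();go([430,-237,246],-90)
f=snap('wrist');cv2.imwrite('pics/w5.png',f['frame'][:,:,::-1])
for d in r.tip_of('wrist','tray_front')[:2]: print(d['p'],onplane(f,d['centre'],.045)*1000)
"
```

```text
clock: 8.0
tool_pos: [0.4989, 0.1667, 0.2445]
eef_rot: [0.497, -0.499, 0.502, -0.502]
contact_force: [-0.9, 0.6, -0.0]
opening: 0.005
t 8.0 tcp [498.9 166.7 244.5] F [-0.9  0.6 -0. ] M [-0.03 -0.02 -0.  ] op 0.005
x [-0.002 -1.    -0.002] y [ 0.006  0.002 -1.   ] z [ 1.    -0.002  0.006]
row [403.8  -2.7 -68. ] spin -0.1 curyaw -90.12
0.68 [542.6193466 169.637232   45.       ]
```

View pics/w5.png

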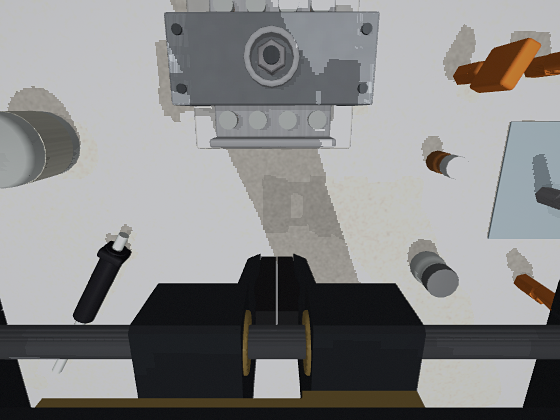

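```bash
python3 -m inch '40 0 -7 0; 80 0 -14 0; 120 0 -21 0; 160 0 -28 0; 205 0 -35 0; 250 0 -42 0; 295 0 -49 0; 340 0 -56 0; 380 -1 -64 0; 404 -2 -68 0' -0.05 
python3 -m inch '0 0 0 0; 0 0 0 0; 0 0 0 0'
python3 -c "
from h import *
st()
f=snap('wrist');cv2.imwrite('pics/w6.png',f['frame'][:,:,::-1])
for k in 'key_a_grip','key_b_grip','key_c_grip':
 for d in r.tip_of('wrist',k)[:4]: print(k,d['p'],np.round(d['centre'],1),onplane(f,d['centre'],.069)*1000)
"
```

```text
clock: 9.1
tool_pos: [0.426, -0.241, 0.2426]
eef_rot: [-0.5, 0.502, -0.5, 0.498]
contact_force: [0.4, 0.5, -0.7]
opening: 0.476
clock: 9.4
tool_pos: [0.4284, -0.2357, 0.2437]
eef_rot: [-0.5, 0.5, -0.499, 0.5]
contact_force: [-0.3, 0.9, -0.4]
opening: 0.475
t 9.4 tcp [ 428.4 -235.7  243.7] F [-0.3  0.9 -0.4] M [-0.05 -0.01  0.04] op 0.475
x [ 0.001 -1.    -0.002] y [-0.002  0.002 -1.   ] z [ 1.     0.001 -0.002]
key_a_grip 0.98 [249.2 274.6] [ 367.02352677 -233.13243031   69.        ]
key_a_grip 0.89 [138.2 182.6] [ 478.44480473 -148.28533961   69.        ]
key_a_grip 0.72 [249.4 191.7] [ 366.67823369 -148.10949867   69.        ]
key_b_grip 0.93 [126.  276.3] [ 489.41288418 -234.84530541   69.        ]
key_c_grip 0.78 [135.8 367.6] [ 480.70668037 -318.90037586   69.        ]
```

View pics/w6.png

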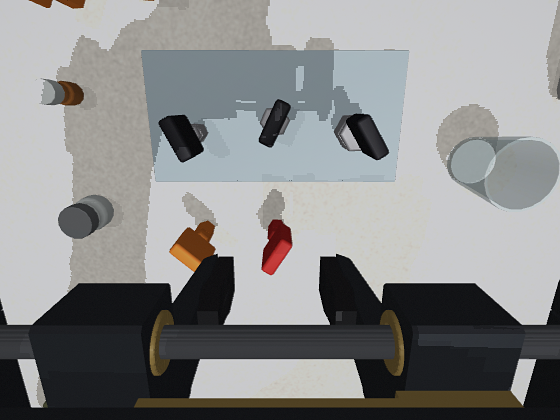

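```bash
python3 -c "
from h import *
f=snap('wrist');crop(f,(122,276),(32,40),'pics/kb.png',10)
f=snap('top');crop(f,(221,361),(25,32),'pics/kbt.png',12)
import pickle; pickle.dump(f,open('ft.pkl','wb'))
"
```

```text
(no output)
```

View pics/kb.png

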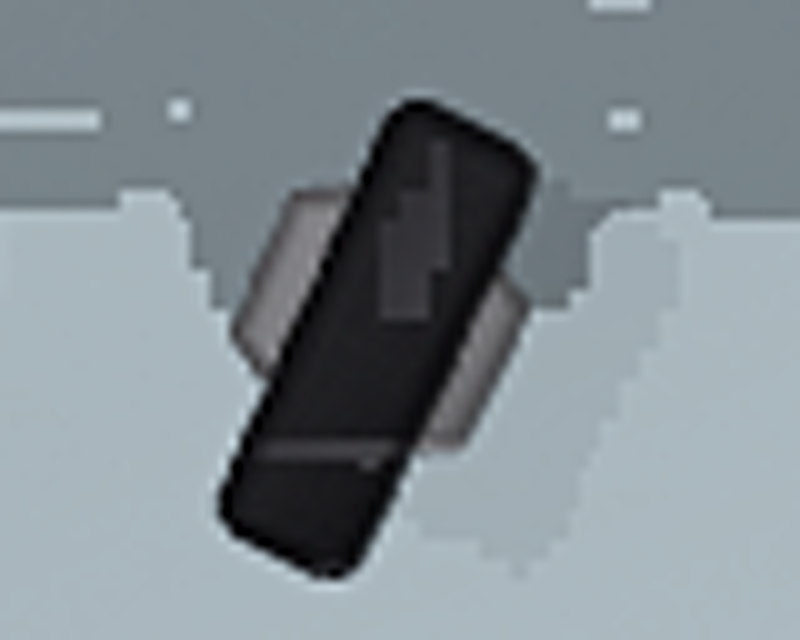

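View pics/kbt.png

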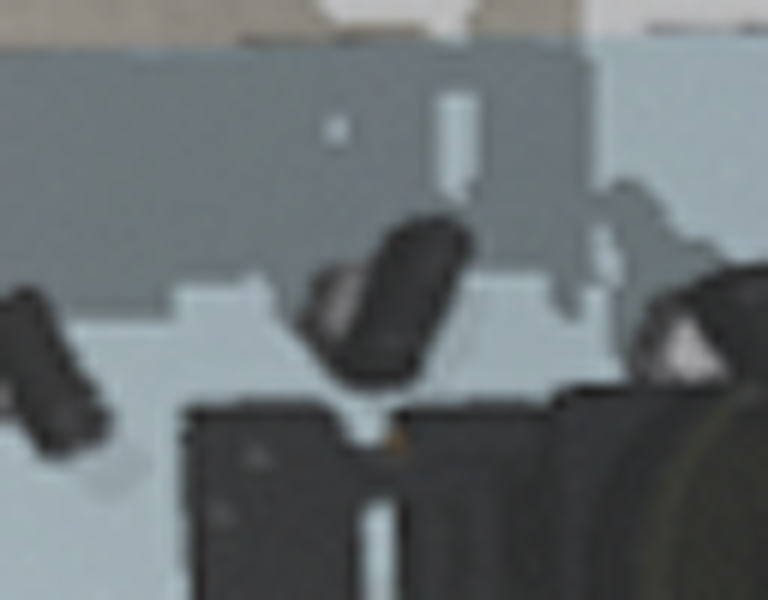

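```bash
cat >> h.py <<'E'
def wing(f,c,half=35,z=.093,thr=60):
    g=f["frame"].max(2).astype(np.uint8); m=np.zeros_like(g); r0,c0=int(c[0]),int(c[1])
    m[r0-half:r0+half,c0-half:c0+half]=(g<thr)[r0-half:r0+half,c0-half:c0+half]
    m=cv2.morphologyEx(m,cv2.MORPH_CLOSE,np.ones((5,5)))
    n,l,s,ce=cv2.connectedComponentsWithStats(m); i=1+np.argmax(s[1:,4]); 
    ct=cv2.findContours((l==i).astype(np.uint8),cv2.RETR_EXTERNAL,cv2.CHAIN_APPROX_NONE)[0][0][:,0,:]
    W=np.array([onplane(f,(v,u),z)[:2]*1000 for u,v in ct],np.float32)
    (cc,wh,a)=cv2.minAreaRect(W); b=cv2.boxPoints((cc,wh,a)); e=[b[1]-b[0],b[2]-b[1]]; L=max(e,key=np.linalg.norm)
    print("wing c",np.round(cc,1),"size",np.round(wh,1),"long yaw",round((np.degrees(np.arctan2(L[1],L[0]))+90)%180-90,1),"px",s[i])
E
python3 -c "
from h import *
f=snap('wrist')
for c in ((122,276),(138,181),(136,367)): wing(f,c)
go([489.5,-235,150])
"
```

```text
wing c [ 492.6 -232.9] size [13.7 39. ] long yaw -25.5 px [257 100  32  47 756]
wing c [ 483.7 -157.3] size [38.7 31.3] long yaw 25.7 px [ 158  116   47   47 1268]
wing c [ 482.5 -312. ] size [45.6 19.5] long yaw 32.5 px [ 344  114   42   46 1102]
row [-2.  94.8 61. ] spin 0 curyaw -90.0
```

```bash
python3 -m inch '-1 10 10 6; -1 25 25 14; -2 45 40 22; -2 65 55 25.5; -2 85 62 25.5; -2 92 62 25.5; -2 92 62 25.5; -2 92 62 25.5'
python3 -c "
from h import *
st()
f=snap('wrist');cv2.imwrite('pics/w7.png',f['frame'][:,:,::-1])
wing(f,(240,276),40)
"
```

```text
clock: 10.55
tool_pos: [0.4899, -0.2359, 0.1534]
eef_rot: [0.377, -0.598, 0.598, -0.377]
contact_force: [0.7, -0.6, -0.1]
opening: 0.474
t 10.55 tcp [ 489.9 -235.9  153.4] F [ 0.7 -0.6 -0.1] M [ 0.08 -0.02 -0.03] op 0.474
x [-0.432 -0.902  0.   ] y [ 0. -0. -1.] z [ 0.902 -0.432  0.   ]
wing c [ 494.4 -233.6] size [13.2 39.5] long yaw -26.5 px [ 260  200   22   59 1204]
```

View pics/w7.png

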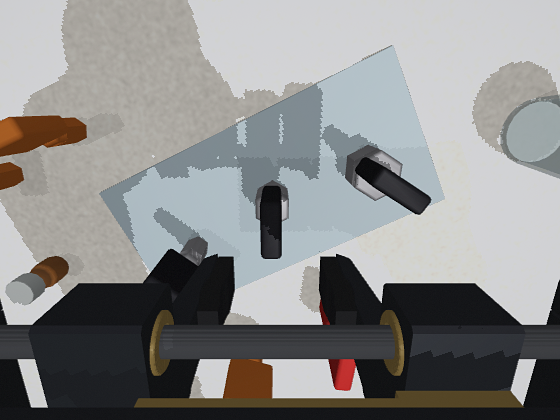

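```bash
python3 -m inch '-3 15 2 0; -3 35 2 0; -3 55 2 0; -3 75 2 0; -3 88 2 0; -3 94 2 0; -3 94 2 0; -3 94 2 0'
python3 -c "
from h import *
st()
f=snap('wrist');cv2.imwrite('pics/w8.png',f['frame'][:,:,::-1])
"
```

```text
clock: 11.4
tool_pos: [0.4938, -0.2341, 0.0595]
eef_rot: [0.377, -0.598, 0.599, -0.377]
contact_force: [0.9, -0.5, 0.4]
opening: 0.476
t 11.4 tcp [ 493.8 -234.1   59.5] F [ 0.9 -0.5  0.4] M [0.04 0.05 0.03] op 0.476
x [-0.432 -0.902  0.   ] y [ 0.001 -0.001 -1.   ] z [ 0.902 -0.432  0.001]
```

View pics/w8.png

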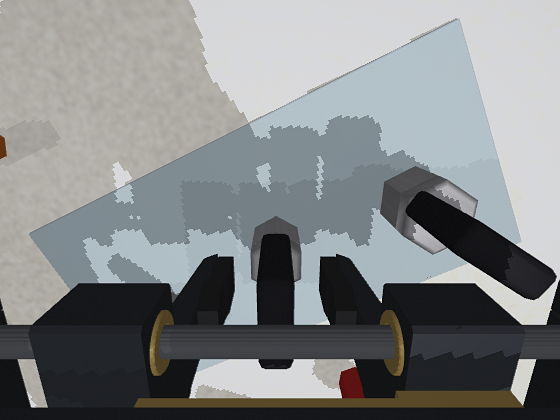

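```bash
python3 -m inch '0 0 0 0; 0 0 0 0; 0 0 0 0; 0 0 0 0; 0 0 0 0; 0 0 0 0; 0 0 0 0; 0 0 0 0' -1 45
python3 -c "
from h import *
st()
f=snap('wrist');cv2.imwrite('pics/w9.png',f['frame'][:,:,::-1])
f=snap('scene');crop(f,(250,215),(60,70),'pics/s9.png',5)
"
```

```text
clock: 12.25
tool_pos: [0.4935, -0.2338, 0.0589]
eef_rot: [0.377, -0.598, 0.598, -0.377]
contact_force: [-0.9, 0.3, 3.8]
opening: 0.152
t 12.25 tcp [ 493.5 -233.8   58.9] F [-0.9  0.3  3.8] M [0.09 0.07 0.  ] op 0.152
x [-0.431 -0.902  0.   ] y [ 0. -0. -1.] z [ 0.902 -0.431  0.   ]
```

View pics/w9.png

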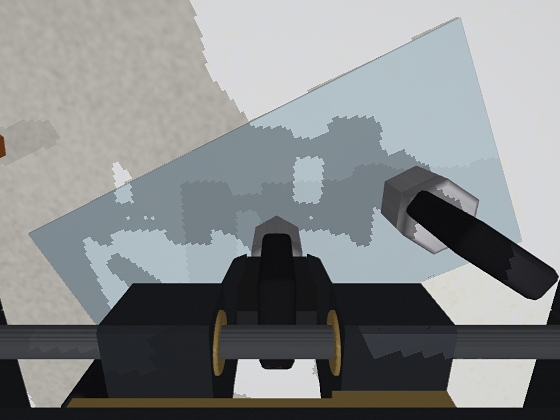

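View pics/s9.png

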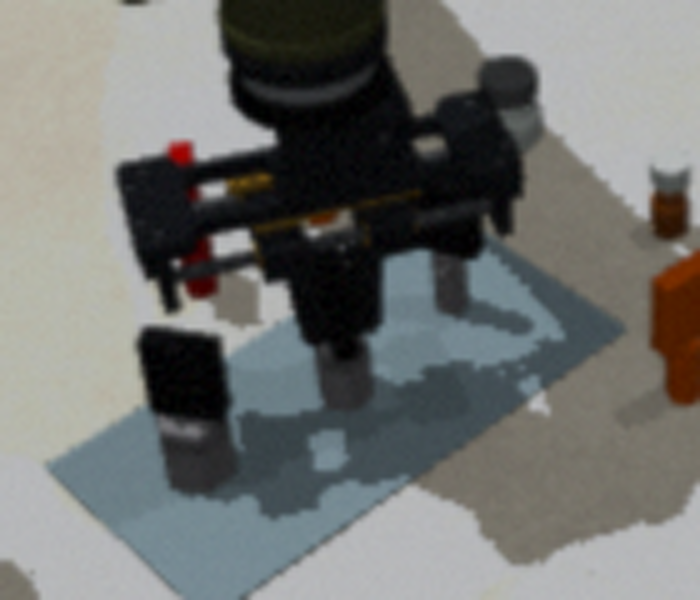

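```bash
python3 -c "
from h import *
s,R=st()
f=snap('wrist')
for p in ((236,276),(366,276)):
  X=onplane(f,p,.093)*1000; print(X, R.T@(X-s['tool_pos']*1000))
go([493.5,-233.8,230])
"
python3 -m inch '0 -10 0 0; 0 -25 0 0; 0 -45 0 0; 0 -65 0 0; 0 -90 0 0; 0 -115 0 0; 0 -140 0 0; 0 -155 0 0; 0 -165 0 0; 0 -170 0 0'
python3 -c "
from h import *
s,R=st()
f=snap('wrist');cv2.imwrite('pics/w10.png',f['frame'][:,:,::-1])
go([500,50,228],-90); go([600,171,228],-90)
"
```

```text
t 12.35 tcp [ 493.5 -233.8   58.9] F [-0.7  0.3  2.9] M [0.07 0.05 0.06] op 0.16
x [-0.431 -0.902  0.   ] y [ 0. -0. -1.] z [ 0.902 -0.431  0.   ]
[ 526.42375481 -249.26182725   93.        ] [ -0.23959875 -34.11900138  36.37597728]
[ 478.46216566 -226.23845839   93.        ] [ -0.32035302 -34.13625889 -16.82536413]
row [  -0.  -171.1    0. ] spin 0 curyaw -115.56
clock: 13.4
tool_pos: [0.4933, -0.2338, 0.2295]
eef_rot: [0.377, -0.598, 0.598, -0.377]
contact_force: [0.2, 0.4, -1.9]
opening: 0.159
t 13.4 tcp [ 493.3 -233.8  229.5] F [ 0.2  0.4 -1.9] M [0.06 0.   0.02] op 0.159
x [-0.432 -0.902  0.   ] y [ 0. -0. -1.] z [ 0.902 -0.432  0.001]
row [-258.9    1.5 -116.6] spin -25.6 curyaw -115.56
row [-411.2    1.6  -78.6] spin -25.6 curyaw -115.56
```

View pics/w10.png

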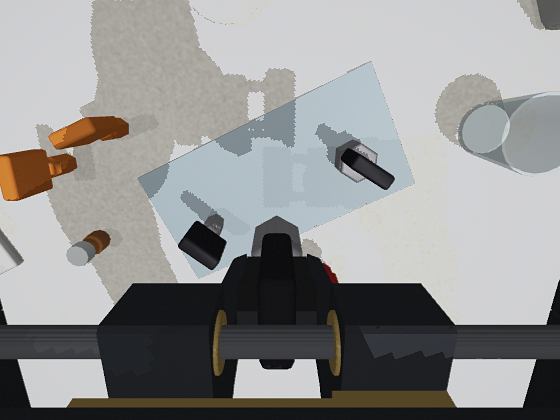

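```bash
python3 -c "
from h import *
s,R=st()
f=snap('wrist'); crop(f,(290,276),(85,60),'pics/k10.png',6)
T=s['tool_pos']*1000
for p,h in (((216,276),-55.9),((366,276),34.1),((236,276),-15.9)):
  X=onplane(f,p,(T[2]+h)/1000)*1000; print(R.T@(X-T))
"
```

```text
t 13.45 tcp [ 493.5 -233.8  229.7] F [-0.   0.  -1.6] M [ 0.   -0.01 -0.02] op 0.158
x [-0.431 -0.902  0.   ] y [ 0.001 -0.    -1.   ] z [ 0.902 -0.431  0.001]
[-0.43554991 55.91227254 13.76283924]
[ -0.33558445 -34.11500849 -16.83712546]
[-0.36728667 15.91468689 16.4914649 ]
```

View pics/k10.png

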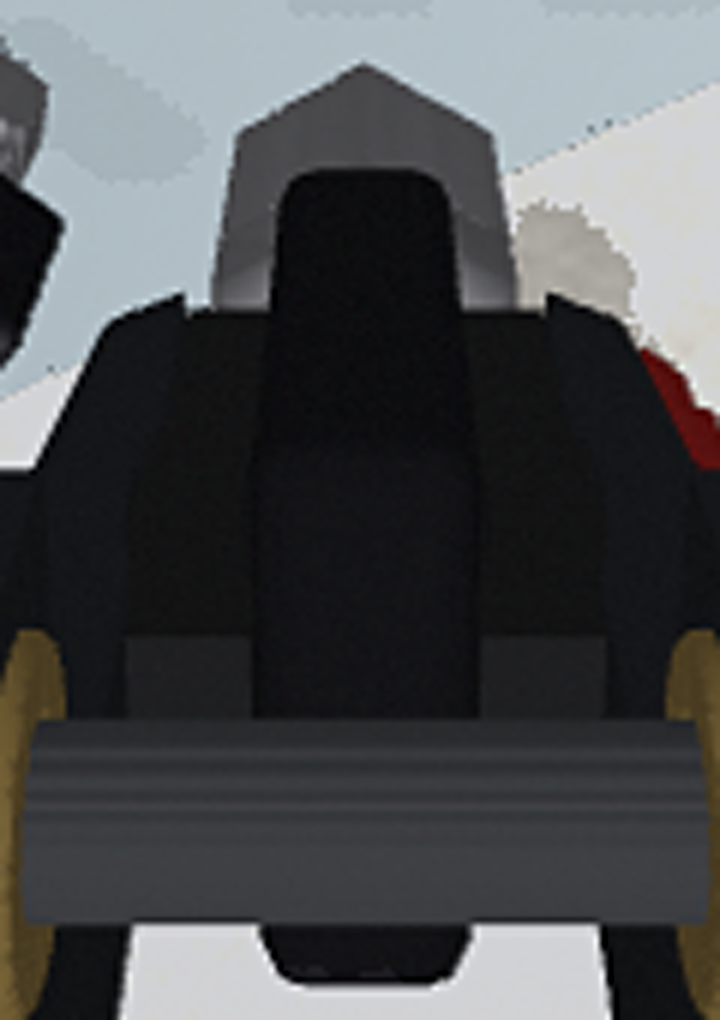

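```bash
python3 -m inch '-20 0 -4 -3; -60 0 -12 -9; -105 0 -20 -17; -150 0 -29 -23; -195 0 -38 -25.6; -240 0 -47 -25.6; -285 0 -55 -25.6; -330 0 -64 -25.6; -370 0 -72 -25.6; -395 0 -76 -25.6'
python3 -m inch '-10 0 2 0; -16 0 4 0; -16 0 4 0; -16 0 4 0'
python3 -c "
from h import *
s,R=st()
f=snap('wrist');cv2.imwrite('pics/w11.png',f['frame'][:,:,::-1])
go([617,170,180],-90)
"
```

```text
clock: 14.5
tool_pos: [0.5939, 0.162, 0.2274]
eef_rot: [-0.502, 0.499, -0.497, 0.502]
contact_force: [-0.7, 0.6, -1.5]
opening: 0.154
clock: 14.9
tool_pos: [0.599, 0.1692, 0.2285]
eef_rot: [0.5, -0.5, 0.501, -0.499]
contact_force: [1.0, -0.2, -1.4]
opening: 0.156
t 14.9 tcp [599.  169.2 228.5] F [ 1.  -0.2 -1.4] M [-0.02 -0.02  0.01] op 0.156
x [-0.001 -1.     0.002] y [-0.001 -0.002 -1.   ] z [ 1.    -0.001 -0.001]
row [-1.  48.6 17.9] spin -0.1 curyaw -90.11
```

View pics/w11.png

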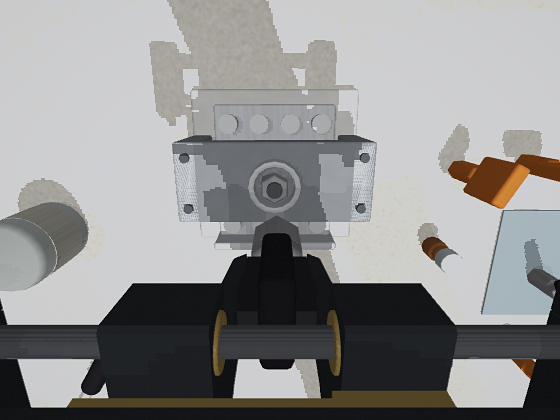

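```bash
python3 -c "
from h import *
s,R=st()
f=snap('wrist');crop(f,(188,275),(35,45),'pics/n11.png',10)
"
```

```text
t 14.95 tcp [599.2 169.1 228.6] F [-1.   0.1 -1.6] M [ 0.   -0.04  0.01] op 0.152
x [-0.002 -1.     0.002] y [-0.    -0.002 -1.   ] z [ 1.    -0.002 -0.   ]
```

View pics/n11.png

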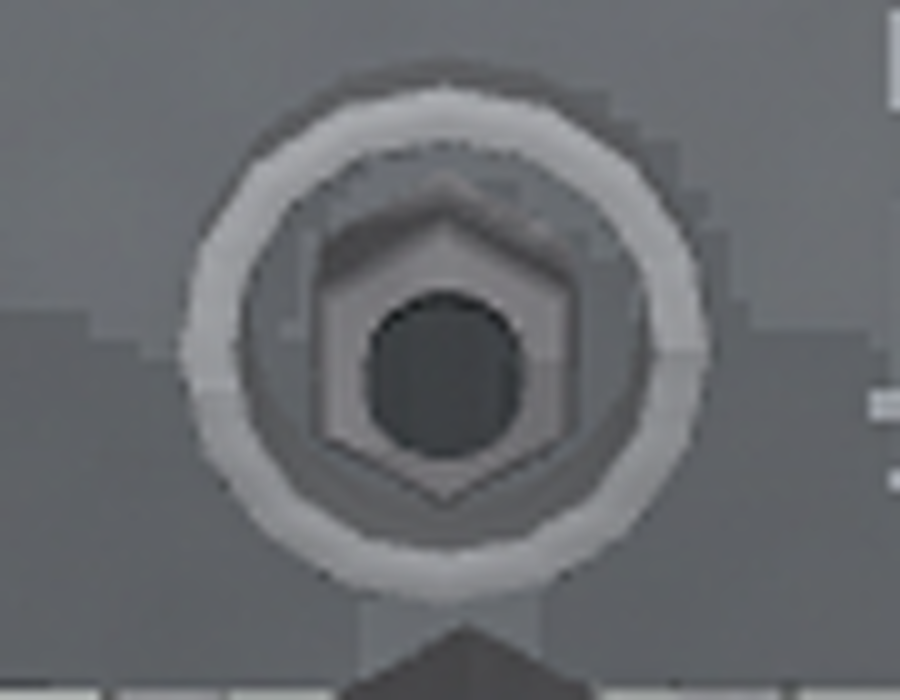

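```bash
python3 -c "
from h import *
s,R=st()
f=snap('wrist')
T=s['tool_pos']*1000
for p,z in (((190.5,274.5),112),((187.5,274.5),106),((215.6,276.3),T[2]-55.9)):
  X=onplane(f,p,z/1000)*1000; print(X,R.T@(X-T))
F={n:snap(n) for n in['top']}
"
```

```text
t 15.0 tcp [599.2 169.3 228.7] F [-0.1 -0.2 -2.3] M [ 0.    0.   -0.02] op 0.155
x [-0.002 -1.     0.001] y [-0.    -0.001 -1.   ] z [ 1.    -0.002 -0.   ]
[614.1741933  171.00234577 112.        ] [ -1.8872641  116.68587559  15.04355547]
[615.18025357 171.02716172 106.        ] [ -1.92159277 122.68543663  16.05195118]
[613.28509862 169.60386457 172.79416821] [-0.40900307 55.89391518 14.13282907]
```

```bash
python3 -m inch '-0.5 0 5 0; -1 5 12 0; -1.5 15 16 0; -1.5 30 16.5 0; -1.5 42 16.5 0; -1.5 50 16.5 0; -1.5 54 16.5 0; -1.5 54 16.5 0; -1.5 54 16.5 0'
python3 -c "
from h import *
s,R=st()
f=snap('wrist');crop(f,(220,276),(50,65),'pics/n12.png',6)
f=snap('scene');crop(f,(190,340),(50,65),'pics/s12.png',6)
"
```

```text
clock: 16.0
tool_pos: [0.6161, 0.173, 0.1751]
eef_rot: [-0.5, 0.5, -0.5, 0.5]
contact_force: [0.5, 0.6, -1.2]
opening: 0.154
t 16.0 tcp [616.1 173.  175.1] F [ 0.5  0.6 -1.2] M [ 0.   -0.01  0.06] op 0.154
x [ 0.001 -1.    -0.   ] y [ 0.001  0.    -1.   ] z [1.    0.001 0.001]
```

View pics/n12.png

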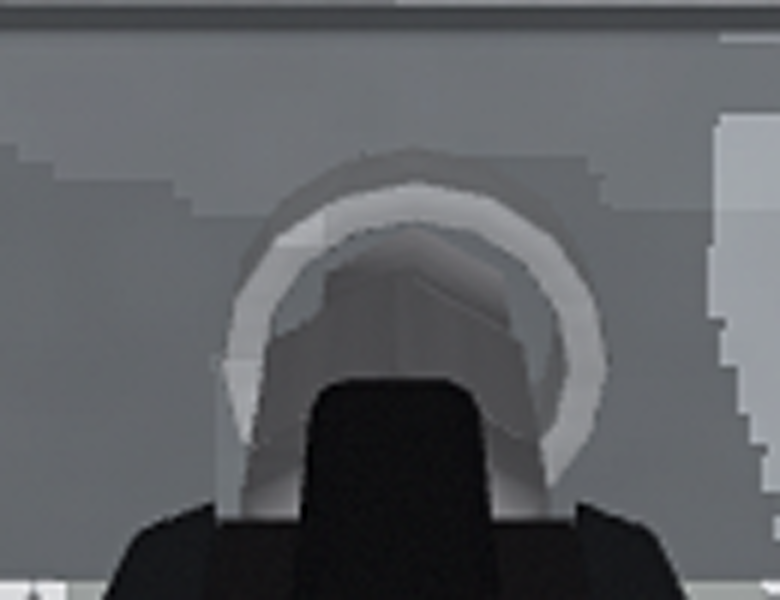

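View pics/s12.png

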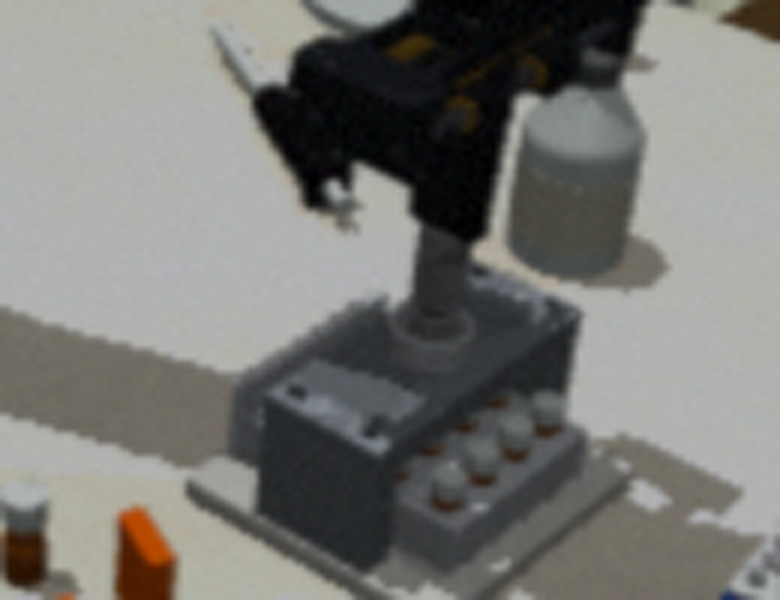

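```bash
python3 -c "
from h import *
s,R=st()
f=snap('wrist')
T=s['tool_pos']*1000
for n,p,z in (('rimfar',(200.5,280.7),106),('riminnerfar',(207.3,280.7),106),('rimleft',(170+375/6,211+228/6),106),('rimright',(170+365/6,211+605/6),106),('keycorner',(214.8,276.8),T[2]-55.9)):
  X=onplane(f,p,z/1000)*1000; print(n,X,R.T@(X-T))
"
```

```text
t 16.1 tcp [616.2 173.  175.4] F [ 1.1  0.1 -1.5] M [ 0.06 -0.01 -0.03] op 0.155
x [ 0.001 -1.    -0.   ] y [ 0.001  0.    -1.   ] z [1.    0.001 0.001]
rimfar [636.23774551 170.65350318 106.        ] [ 2.37463937 69.37578791 19.95856359]
riminnerfar [631.64733219 170.63752546 106.        ] [ 2.38765691 69.36989973 15.3681447 ]
rimleft [614.11079045 191.71818758 106.        ] [-18.70430833  69.35423548  -2.15479365]
rimright [615.29686161 149.85430426 106.        ] [23.16032896 69.34223086 -0.99570271]
keycorner [630.86576088 173.17794034 119.45090969] [-0.15759568 55.91882084 14.60545269]
```

```bash
python3 -m inch '1 0 0 0; 2.2 0 0 0; 2.2 0 0 0; 2.2 2 0 0; 2.2 4 0 0; 2.2 6 0 0; 2.2 8 0 0; 2.2 10 0 0; 2.2 10 0 0'
python3 -c "
from h import *
s,R=st()
f=snap('wrist');crop(f,(220,276),(50,65),'pics/n13.png',6)
"
```

```text
clock: 17.05
tool_pos: [0.6155, 0.1707, 0.1643]
eef_rot: [0.5, -0.5, 0.5, -0.5]
contact_force: [-0.1, 0.5, -2.7]
opening: 0.154
t 17.05 tcp [615.5 170.7 164.3] F [-0.1  0.5 -2.7] M [-0.01  0.03 -0.04] op 0.154
x [ 0.001 -1.     0.   ] y [-0.001 -0.    -1.   ] z [ 1.     0.001 -0.001]
```

View pics/n13.png

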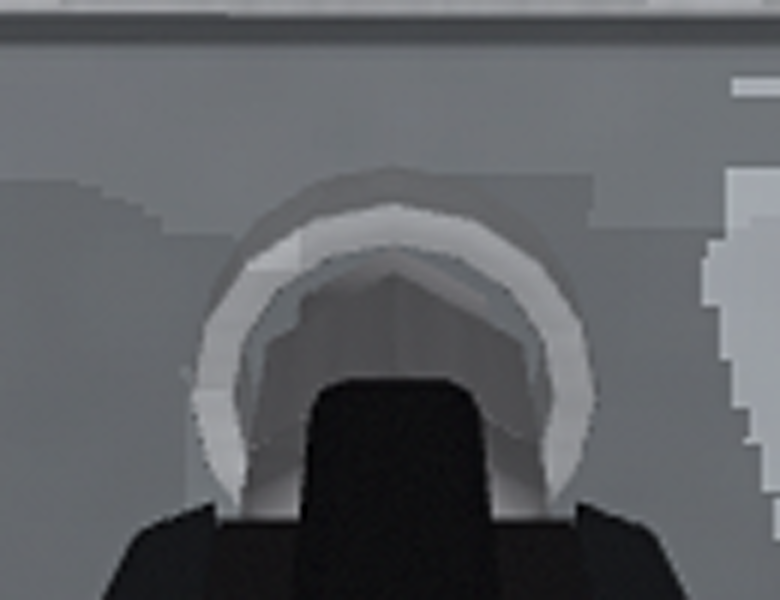

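```bash
python3 -m inch '0 2 0 0; 0 4 0 0; 0 6 0 0; 0 8 0 0; 0 10 0 0; 0 12 0 0; 0 12 0 0'
python3 -c "
from h import *
s,R=st()"
```

```text
clock: 17.8
tool_pos: [0.6155, 0.1706, 0.1524]
eef_rot: [0.5, -0.5, 0.5, -0.5]
contact_force: [0.7, 0.5, -2.2]
opening: 0.152
t 17.8 tcp [615.5 170.6 152.4] F [ 0.7  0.5 -2.2] M [-0.01  0.02 -0.01] op 0.152
x [ 0.001 -1.     0.   ] y [-0.001 -0.    -1.   ] z [ 1.     0.001 -0.001]
```

```bash
python3 -m inch '0 2 0 0; 0 4 0 0; 0 5 0 0; 0 6 0 0; 0 7 0 0; 0 8 0 0; 0 9 0 0; 0 9 0 0'
python3 -c "
from h import *
s,R=st()"
```

```text
clock: 18.6
tool_pos: [0.6159, 0.1707, 0.1459]
eef_rot: [-0.5, 0.5, -0.5, 0.5]
contact_force: [-3.9, -0.8, 12.3]
opening: 0.156
t 18.6 tcp [615.9 170.7 145.9] F [-3.9 -0.8 12.3] M [-0.25  1.01  0.06] op 0.156
x [ 0.001 -1.    -0.   ] y [ 0.001  0.    -1.   ] z [1.    0.001 0.001]
```

```bash
python3 -m inch '0 1 0 0; 0 2 0 0; 0 3 0 0; 0 4 0 0; 0 4 0 0; 0 4 0 0'
python3 -c "
from h import *
s,R=st()
f=snap('wrist');cv2.imwrite('pics/w14.png',f['frame'][:,:,::-1])
for d in r.tip_of('wrist','tray_front')[:2]: print(d['p'],onplane(f,d['centre'],.045)*1000)
f=snap('scene');crop(f,(220,270),(75,110),'pics/s14.png',4)
f=snap('top');cv2.imwrite('pics/t14.png',f['frame'][:,:,::-1])
"
```

```text
clock: 19.2
tool_pos: [0.6163, 0.1708, 0.1456]
eef_rot: [-0.499, 0.499, -0.5, 0.501]
contact_force: [-10.0, -2.3, 35.6]
opening: 0.152
t 19.2 tcp [616.3 170.8 145.6] F [-10.   -2.3  35.6] M [-0.63  2.63  0.02] op 0.152
x [ 0.    -1.    -0.001] y [ 0.003  0.001 -1.   ] z [1.    0.    0.003]
```

View pics/w14.png

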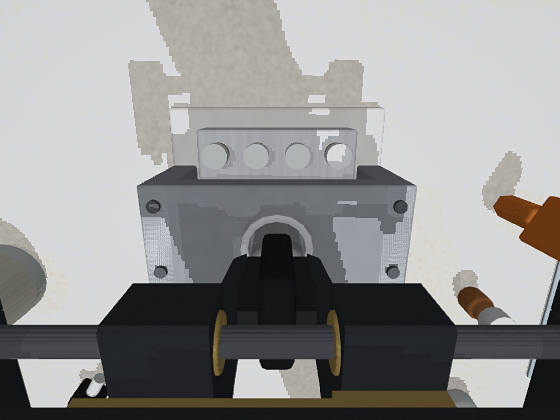

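View pics/s14.png

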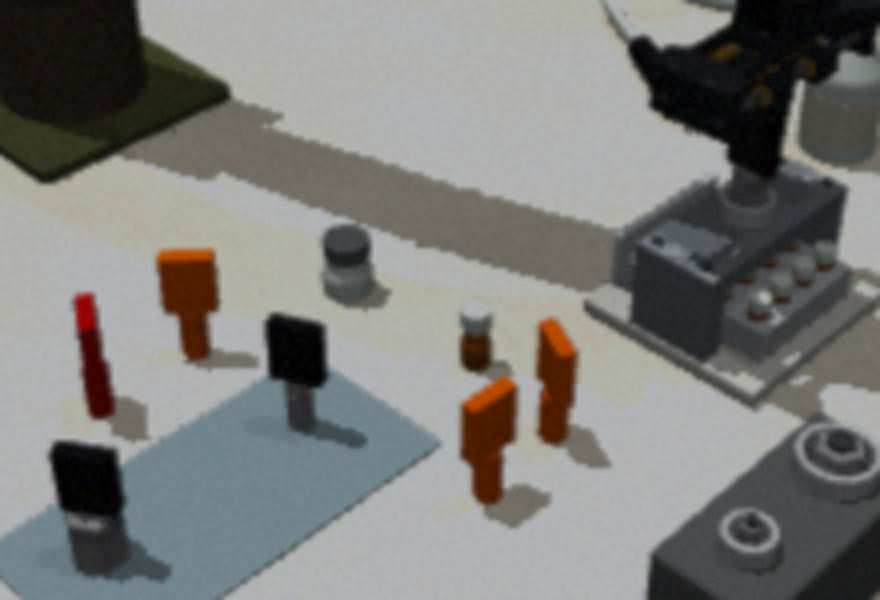

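View pics/t14.png

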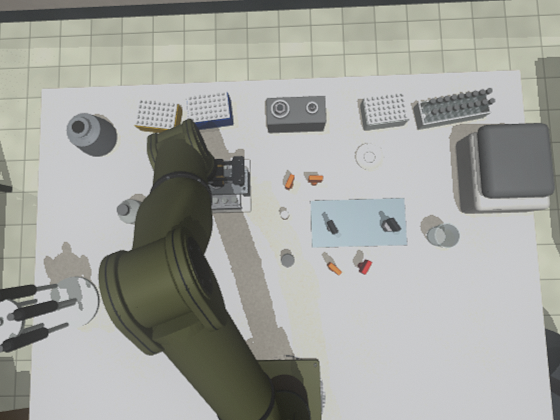

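```bash
python3 -m inch '0 -1 0 0; 0 -2 0 0; 0 -2 0 0; 0 -2 0 0'
python3 -c "
from h import *
st(); r.finish_job(); st()"
```

```text
clock: 19.8
tool_pos: [0.6161, 0.1708, 0.1457]
eef_rot: [-0.499, 0.5, -0.5, 0.501]
contact_force: [-6.5, -2.2, 23.9]
opening: 0.154
t 19.8 tcp [616.1 170.8 145.7] F [-6.5 -2.2 23.9] M [-0.43  1.72  0.04] op 0.154
x [ 0.    -1.    -0.001] y [ 0.002  0.001 -1.   ] z [1.    0.    0.002]
the job is handed in; nothing more can be done
the job is handed in; nothing more can be done
```

The tray is home in the dock, and the middle key is fully down on the clamp nut and still held in the gripper. I handed the job in at 19.8 s of the 72 s allowed.

- **Tray:** I pushed it about 44 mm until it stopped moving. The push force rose to about 29 N with no further travel, and the front plate read x ≈ 0.543 m in two pictures.
- **Key choice:** The nut measured about 19 mm across its chamfered top and the collar about 40 mm outside, which pointed to the 21 mm nut. I therefore tried only the middle key. It went on first time, so no misfit key had to be put back.
- **Seating:** With the key gripped, the tool went down to z = 145.7 mm, against about 146 mm expected for a mouth resting on the bridge top. It stopped hard there under 36 N, then I eased to 24 N before handing in. The grip opening stayed at about 13.5 mm, close to the 14 mm wing.
- **Everything else:** The last scene and top pictures showed the small and large keys upright on the mat. The other bench things showed no visible change.

The camera-based positions disagreed by 2–3 mm before insertion. I corrected a 2 mm sideways offset above the nut, and nothing disagreed after that. I did not re-measure the tray front after the key was on, because the detector found nothing in that last wrist picture. The scene picture shows the tray still in.

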